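# Tighten the clamp nut down the heater housing's bore

## Robot

A 7-joint arm with a two-finger parallel gripper is mounted at the origin on the work surface. World frame = base frame: x ahead of the robot, y to its left, z up, the work surface at z = 0. Lengths are in m, angles in rad, forces in N, time in s.
With the tool pointing down it reaches from about 0.4 to 0.85 m from the base axis. Payload 10.4 kg.
Tool frame: the origin (TCP) lies midway between the tips of the shut fingers; the grasp point (between the pads) lies hold_point_z behind it (hold_point_z is the distance from the TCP to the grasp point, in m); z points along the fingers, y is the line along which they close (so a half turn about z gives the same grasp; the last joint's range is limited). The gripper opens to 87 mm and grips with 3 to 60 N. Pads are 19 mm wide; open, the fingers measure 117 mm over their backs; the gripper's body (75 mm by 190 mm) begins 51 mm behind the grasp point.
Start: joints at [-0.023, 0.332, -0.065, 1.46, 0.022, 1.35, -0.088], TCP at [0.625, 0, 0.194] pointing down, gripper open.
Joint ranges: [-2.6, 2.6], [-0.5, 2.12], [-1.47, 1.34], [0.16, 2.42], [-1.27, 4.41], [0.06, 2.06], [-2.6, 2.6]. Speed limits (rad/s): [2.22, 2.22, 2.79, 2.79, 3.14, 3.14, 3.14].

## Interface

Orientations are given as a unit quaternion [x, y, z, w].
In Python, from bench import * gives the robot as it stands. The module is installed in compiled form; this text tells all that it offers.
- The arm moves only by the tool drive_tool, never from a script. Its argument "increments" is a list of rows, each a list of 6 numbers: the shift along the tool's x, y, z scaled (see below), then the turn, a rotation vector about the tool's x, y, z scaled (see below). In form: [[dx, dy, dz, rx, ry, rz], ...]. A call has exactly 5 rows; each row is the pose to reach, as a shift and turn from the pose commanded when the call began, along the tool's axes at that moment; what a row does not reach only later rows make up. The controller multiplies each number of a shift by 300 mm and each number of a turn by pi/4 rad. A row lasts 1/12 s, in which the tool goes at most 41.7 mm and 7.16 degrees, less where a joint would pass 70% of its speed; a pose out of reach is approached as far as the arm can. A call with a number of a shift or a turn outside -1 to 1 is refused whole. A call with a gripper value outside its range is refused whole. "claw" is the closure, from 0 (fully open) to 1 (shut), set as the call begins (left out, the last holds). The fingers move at their own pace and stop on an object; "force" is the grip in N (left out, the last holds). Time passes only in rows, so rows that repeat a pose let the fingers close, or fill a call up. It gives the time, the measured TCP pose, the force, the opening and the grip force at its end, in the units of the state.
- read_state(): the state, without advancing time (a new reading comes with each control period).
- camera(name): name is "scene" or "side" or "wrist"; returns the picture (384x512x3 uint8, blue, green, red); there is no depth.
- get_calibration(name): a dict with "K" (3x3 intrinsics, pixels), "position" and "rotation" of the camera in the world. Camera axes: x right, y down, z forward; pixel columns grow to the right and rows downward; lengths in m; the calibration is good to about 2 mm. The wrist camera is an equidistant fisheye: a pixel r from the principal point sees the ray r / f radians off the axis. A picture is of the moment at which its call begins: read the wrist's pose just before it. get_calibration takes no time and is no camera call; for the wrist camera it gives the pose at the moment of the call.
- close_job(): hands the job in; it is judged then, once.
The state is a dict: "time": time; "joint_positions": joint angles; "joint_vel": joint speeds; "joint_torque": joint torques, N m; "ee_pos": TCP position; "eef_rot": TCP orientation; "ft_force": force on the tool from outside, world axes, zero at the start; "torque": the same for the moment, N m; "width": finger opening in m; "grip_force": force on a finger pad.
Only numpy, scipy, OpenCV 4.12 (cv2) and the standard library are available. Lean on these libraries where they do the work, as an engineer would, in place of code of your own. Each camera call takes 0.05 s, during which the arm holds its last target. There are 200 camera calls.

## Task

Take the long T-handled socket extension out of the rack, lower it down the bore of the tall heater housing until its slot sits fully over the nut at the bottom, and turn it clockwise (seen from above) until the nut comes up against its stop. Leave the extension standing in the bore, and leave the short extension in the rack.

Things in the scene. Friction and masses are not known exactly. Their poses are not given: they have to be found in the camera images.
- extension: Long loose steel T-handle, 175 mm tall, 0.3 kg, upright in a rack well, foot 6 mm above the bench. Origin: centre of its bottom; z up the shaft. Crossbar along its y: 90 mm long, 16 mm thick (x), 20 mm high, middle 165 mm above the origin: grip there across x. Shaft 13 mm; foot 29 mm wide, 38 mm high; under it a slot along y, 15 mm wide, 14 mm deep, between two jaws 18 mm long.
- short_extension: Bystander in the rack's other well: steel T-handle with the same crossbar, only 105 mm tall, round plain foot. Origin: centre of its bottom; z up. The rack is a fixed wooden block 100 x 250 mm, 44 mm high, left or right of the bench's middle, with two wells 47 mm wide, 130 mm apart.
- housing: Fixed aluminium block 90 x 90 mm, 110 mm high, on a foot plate 100 (x) by 140 mm (y, its long way). Origin: centre of the underside on the bench; z up. Central bore: mouth 64 mm, chamfered to 48; at 45 mm height it narrows to 38. Extension fully down over the nut: its origin is 20 mm above this one. The low housing (55 mm high, empty bore) in mid-bench is not used.
- nut (a joint): Angle (rad) of the brass nut in the tall housing, + clockwise from above. Disc 33 mm wide, top 20 mm above the bench; on it a tang 7 mm thick, 26 mm long, top at 32.5 mm. At 0 the tang lies along the housing's y; it starts within 0.1 of that. Slot fits over it with crossbar parallel to the tang; about 0.4 play each way before it drives. Stop at 0.80. Needs 0.08 N m; stays where left.
Things that resemble listed ones, but are neither listed nor needed, are in the scene too. Leave any yellow look-alike of the extension alone. Leave any purple look-alike of the housing alone.

How it is judged:
On the way, in this order (a step that is already met when the one before it is completed fails the run):
1. the long extension's slot is down over the nut in the tall housing's bore (horizontal distance between extension and housing below 0.01 m and z of extension in the frame of housing below 0.027 m), for 0.1 s.
2. the nut is turned clockwise up to its stop with the extension (value of joint nut above 0.6 rad and z of extension in the frame of housing below 0.029 m), for 0.1 s.
At the end, for the whole second after the job is handed in: The nut is turned to within 0.2 rad of its stop (joint above 0.6), and the long extension stands released and at rest in the tall housing's bore, its slot over the nut (foot within 10 mm of the bore's axis, less than 27 mm above the housing's underside, leaning less than 0.2 rad) (all of step 1 and value of joint nut above 0.6 rad and angle between extension's own z axis and vertical below 0.2 rad and linear speed of extension below 0.03 m/s); the robot touches nothing.
It fails at once if the short extension is taken from its well or knocked about (moved more than 30 mm) (distance of short_extension from where it was at the start of the episode above 0.03 m).
It also fails if it takes over 48 s, if anything falls off the work surface, if the arm or the gripper's body presses on something with over 40 N, if the wrist force passes 120 N, or if a joint passes its speed limit or range.

## Working session

There is one attempt and no reset: what is moved stays moved. The work goes in short steps, Python scripts to look and compute and a tool call to move; the robot and the scene stay as the last step left them, time stands still between calls to the robot, and variables do not carry over. Pictures are saved under pics/ and viewed, at most 10 in all, crops included, and the job is handed in when it is done.

Besides the shell and the picture viewer there is one more tool, called after ">>>" as name(argument=value, ...) on one line, values as JSON. drive_tool: Moves the arm, as the interface text tells. Its arguments: {"type":"object","properties":{"increments":{"type":"array","items":{"type":"array","items":{"type":"number"}}},"claw":{"type":"number"},"force":{"type":"number"}},"required":["increments"]}

```bash
mkdir -p pics
python3 - <<'E'
from bench import *
import cv2,json
s=read_state();print(s)
for n in("scene","side"):
    c=get_calibration(n);print(n,c)
    cv2.imwrite(f"pics/{n}0.png",camera(n))
c=get_calibration("wrist");print(c);cv2.imwrite("pics/wrist0.png",camera("wrist"))
import numpy as np
a=[cv2.imread(f"pics/{n}0.png") for n in("scene","side")]
E
```

```text
{'time': 0.0, 'joint_positions': array([-0.02260732,  0.33286671, -0.0647127 ,  1.46091817,  0.02164211,
        1.34990038, -0.08847803]), 'joint_vel': array([ 0.0005639 ,  0.00152478, -0.0003703 ,  0.00067258,  0.00042486,
        0.00094848,  0.00065586]), 'joint_torque': array([-1.20520472e-04, -6.23245955e+01,  2.44190963e-02, -3.89891267e+01,
       -6.13984605e-02,  3.97891912e-02,  1.87085252e-04]), 'ee_pos': array([ 6.24582871e-01, -1.05342914e-05,  1.92768291e-01]), 'eef_rot': array([ 7.07081485e-01,  7.07131733e-01, -5.27904714e-04, -4.56457907e-04]), 'ft_force': array([ 0.16480386, -0.54403904, -0.90298722]), 'torque': array([-0.01462155, -0.04075562,  0.02350967]), 'grip_force': 0.0, 'width': 0.08721335958535081}
scene {'K': array([[470.12760658,   0.        , 259.49428113],
       [  0.        , 470.12760658, 198.05269356],
       [  0.        ,   0.        ,   1.        ]]), 'position': array([ 1.12626963, -0.15451287,  0.8316548 ]), 'rotation': array([ 0.75177649,  0.56950067, -0.20608966, -0.26082205])}
side {'K': array([[362.85943074,   0.        , 258.62601314],
       [  0.        , 362.85943074, 191.4174336 ],
       [  0.        ,   0.        ,   1.        ]]), 'position': array([0.41575907, 0.63653288, 0.73724719]), 'rotation': array([-0.06152013,  0.92850092, -0.36566846,  0.01969505])}
{'K': array([[297.31863964,   0.        , 257.73401463],
       [  0.        , 297.31863964, 198.40710732],
       [  0.        ,   0.        ,   1.        ]]), 'position': array([0.62365994, 0.07021814, 0.38465769]), 'rotation': array([ 9.91598157e-01,  5.75884662e-05, -3.23885327e-04,  1.29356046e-01])}
```

View pics/scene0.png

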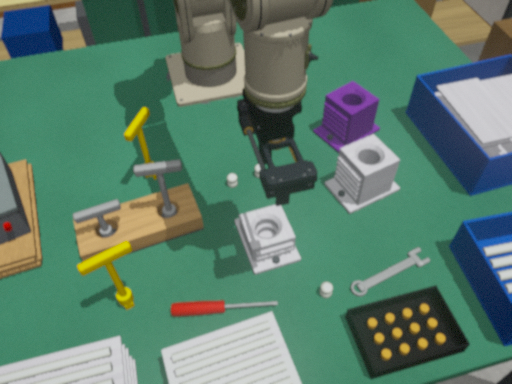

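View pics/side0.png

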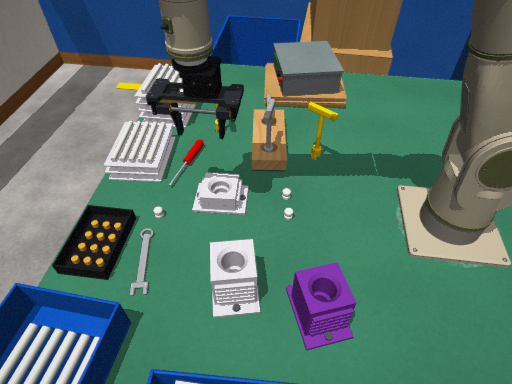

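View pics/wrist0.png

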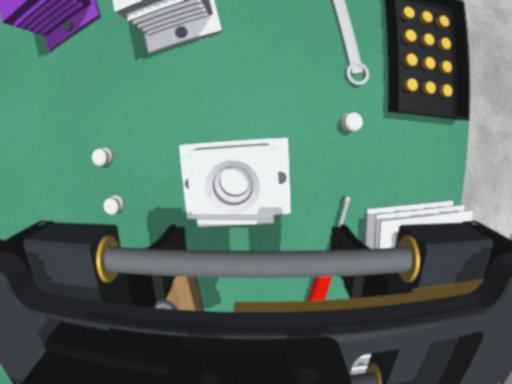

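The scene view shows the long extension's crossbar near (157,168), the short one near (98,212), and the tall housing's mouth at (371,156). In the side view the mouth is at (233,261) and the crossbar near (269,110). Next I'll zoom in on these.

Run:
```python
import cv2,numpy as np
a=cv2.imread("pics/scene0.png");b=cv2.imread("pics/side0.png")
c=lambda im,x,y,w,h:cv2.resize(im[y:y+h,x:x+w],(400,300),interpolation=cv2.INTER_CUBIC)
o=np.vstack([np.hstack([c(a,70,140,140,105),c(a,310,120,100,75+15-15)]),np.hstack([c(b,230,85,80,60),c(b,190,230,100,75)])])
cv2.imwrite("pics/crop1.png",o)
```

```text
(no output)
```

View pics/crop1.png

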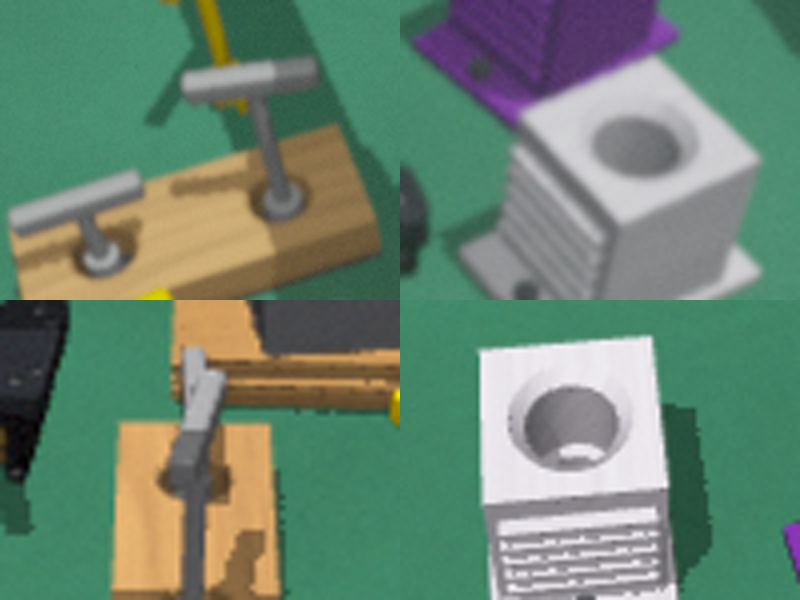

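The crops give the long crossbar's ends at about (134,170) and (181,166) in scene, and (267,117) and (272,101) in side. All four top corners of the housing are clear in both views.

```bash
cat > h.py <<'E'
import numpy as np
from scipy.spatial.transform import Rotation as R
from bench import *
def ray(c,uv):
    K=c["K"];v=np.array([(uv[0]-K[0,2])/K[0,0],(uv[1]-K[1,2])/K[1,1],1.])
    if c.get("fish"):
        r=np.hypot(*v[:2]);v=np.array([*(v[:2]/r*np.sin(r)),np.cos(r)])
    return c["position"],R.from_quat(c["rotation"]).apply(v/np.linalg.norm(v))
def tri(*obs):
    A=np.zeros((3,3));b=np.zeros(3);L=[ray(*o) for o in obs]
    for p,d in L:
        M=np.eye(3)-np.outer(d,d);A+=M;b+=M@p
    x=np.linalg.solve(A,b)
    return x,max(np.linalg.norm(np.cross(x-p,d)) for p,d in L)
def onz(c,uv,z):
    p,d=ray(c,uv);return p+d*(z-p[2])/d[2]
def proj(c,X):
    v=R.from_quat(c["rotation"]).inv().apply(np.asarray(X)-c["position"]);K=c["K"]
    if c.get("fish"):
        r=np.hypot(*v[:2]);t=np.arctan2(r,v[2]);q=v[:2]/r*t
    else:q=v[:2]/v[2]
    return q*K[0,0]+K[:2,2]
def wc():
    c=dict(get_calibration("wrist"));c["fish"]=1;return c
E
python3 - <<'E'
from h import *
a=get_calibration("scene");b=get_calibration("side")
np.set_printoptions(precision=4,suppress=True)
for n,p,q in [("--",(340,148.75),(253,239.25)),("-+",(370,134.5),(256.75,276.75)),("++",(400,159.5),(211.25,280.75)),("+-",(363.75,175.5),(210,242.5)),("mouth",(371,156.5),(232.7,261.8)),("bar-y",(134.4,170.1),(271.6,101)),("bar+y",(181,165.6),(266.8,117)),("barc",(157.5,168),(269.6,109))]:
    print(n,*tri((a,p),(b,q)))
print("foot of short bar z=.1", onz(a,(75,220),.1),onz(a,(118,205),.1))
E
```

```text
-- [0.4799 0.1939 0.109 ] 0.00010898390426335068
-+ [0.4582 0.2765 0.1065] 0.003275431308287446
++ [0.5457 0.3019 0.1107] 0.0002754079018572702
+- [0.5666 0.2129 0.1091] 0.0015463923809041406
mouth [0.514  0.251  0.1033] 0.000957296320391659
bar-y [ 0.4858 -0.2301  0.1744] 0.0020760566423801328
bar+y [ 0.4932 -0.1459  0.1751] 0.003165185729680516
barc [ 0.4886 -0.1887  0.1736] 0.0005406425583933999
foot of short bar z=.1 [ 0.51   -0.3648  0.1   ] [ 0.4957 -0.2812  0.1   ]
```

Run:
```python
import bench
print([n for n in dir(bench) if not n.startswith('__')])
print(getattr(bench,'hold_point_z',None))
from h import *
a=get_calibration("scene");b=get_calibration("side")
print("yellow",tri((a,(137,125)),(b,(322,110)))[0])
```

```text
['PlanningError', 'camera', 'close_job', 'get_calibration', 'hold_point_z', 'read_state']
0.0187
yellow [ 0.34786333 -0.2139731   0.16658407]
```

>>> drive_tool(increments=[[-0.06,-0.04,-0.1,0,0,0],[-0.16,-0.1,-0.2,0,0,0],[-0.27,-0.18,-0.28,0,0,0.02],[-0.38,-0.26,-0.32,0,0,0.06],[-0.48,-0.34,-0.33,0,0,0.11]], claw=0, force=40)

```text
time: 0.57
ee_pos: [0.5272, -0.1394, 0.2938]
eef_rot: [0.737, 0.676, 0.001, 0.001]
ft_force: [0.6, -1.3, -0.2]
width: 0.0873
grip_force: 0.0
```

>>> drive_tool(increments=[[-0.07,-0.05,0,0,0,0],[-0.15,-0.1,0,0,0,0],[-0.156,-0.1,0,0,0,0],[-0.156,-0.1,0,0,0,0],[-0.156,-0.1,0,0,0,0]])

```text
time: 0.98
ee_pos: [0.4938, -0.1817, 0.2914]
eef_rot: [0.737, 0.676, 0.0, -0.0]
ft_force: [0.7, 0.4, -0.4]
width: 0.0871
grip_force: 0.0
```

Run:
```python
from h import *
import cv2,json
s=read_state();c=wc();im=camera("wrist");cv2.imwrite("pics/w1.png",cv2.resize(im,(768,576)))
print(s["ee_pos"],R.from_quat(s["eef_rot"]).as_matrix().round(3))
for n,X in dict(c=(.4885,-.188,.181),m=(.4858,-.2301,.181),p=(.4932,-.1459,.181),tcp=s["ee_pos"]).items(): print(n,proj(c,X)*1.5)
json.dump({k:np.array(v).tolist() for k,v in c.items()},open("c1.json","w"))
```

```text
[ 0.49375976 -0.18170501  0.2914492 ] [[ 0.086  0.996 -0.   ]
 [ 0.996 -0.086  0.   ]
 [ 0.    -0.    -1.   ]]
c [381.33068587 293.0863451 ]
m [382.79745717 349.35623936]
p [382.75491925 232.73669355]
tcp [388.96238103 338.29315848]
```

View pics/w1.png

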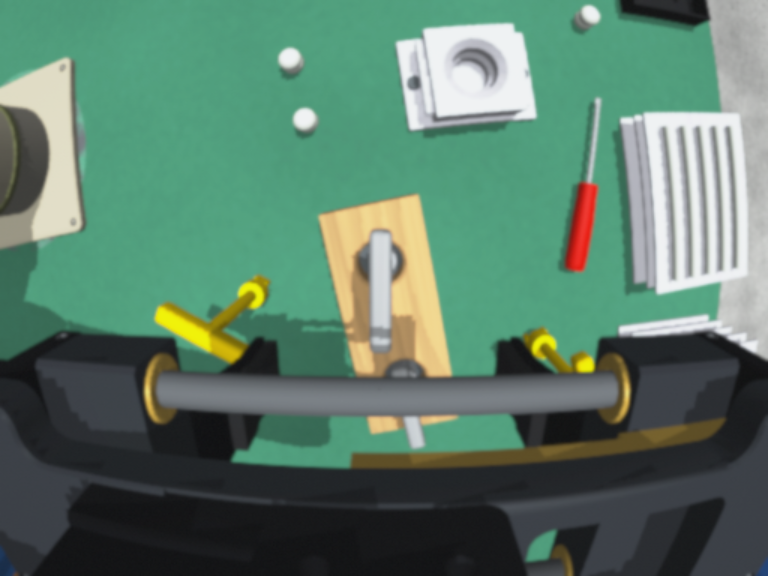

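The bar top runs from (381,232) to (380,345) in the enlarged view, upright in the picture and as predicted. I'll descend.

>>> drive_tool(increments=[[0,0,0.1,0,0,0],[0,0,0.2,0,0,0],[0,0,0.25,0,0,0],[0,0,0.25,0,0,0],[0,0,0.25,0,0,0]])

```text
time: 1.45
ee_pos: [0.4937, -0.1813, 0.2163]
eef_rot: [0.736, 0.677, -0.0, -0.001]
ft_force: [0.0, 0.3, 0.6]
width: 0.0874
grip_force: 0.0
```

>>> drive_tool(increments=[[-0.024,-0.015,0.05,0,0,0],[-0.024,-0.015,0.12,0,0,0],[-0.024,-0.015,0.18,0,0,0],[-0.024,-0.015,0.213,0,0,0],[-0.024,-0.015,0.213,0,0,0]])

```text
time: 1.87
ee_pos: [0.4883, -0.1886, 0.152]
eef_rot: [0.737, 0.676, -0.0, -0.001]
ft_force: [-0.3, -0.3, 0.9]
width: 0.0868
grip_force: 0.0
```

>>> drive_tool(increments=[[0,0,0,0,0,0],[0,0,0,0,0,0],[0,0,0,0,0,0],[0,0,0,0,0,0],[0,0,0,0,0,0]], claw=1, force=40)

```text
time: 2.28
ee_pos: [0.4887, -0.1893, 0.1534]
eef_rot: [0.737, 0.676, 0.0, 0.0]
ft_force: [0.7, -0.4, 0.3]
width: 0.0615
grip_force: 0.0
```

>>> drive_tool(increments=[[0,0,0,0,0,0],[0,0,0,0,0,0],[0,0,0,0,0,0],[0,0,0,0,0,0],[0,0,0,0,0,0]])

```text
time: 2.7
ee_pos: [0.4884, -0.1892, 0.1527]
eef_rot: [0.737, 0.676, 0.0, 0.0]
ft_force: [0.2, 0.6, -0.2]
width: 0.0281
grip_force: 0.0
```

>>> drive_tool(increments=[[0,0,0,0,0,0],[0,0,0,0,0,0],[0,0,0,0,0,0],[0,0,0,0,0,0],[0,0,0,0,0,0]])

```text
time: 3.12
ee_pos: [0.4884, -0.1892, 0.1527]
eef_rot: [0.737, 0.676, 0.0, 0.0]
ft_force: [0.5, -0.5, 0.4]
width: 0.0018
grip_force: 0.0
```

>>> drive_tool(increments=[[0,0,-0.03,0,0,0],[0,0,-0.08,0,0,0],[0,0,-0.15,0,0,0],[0,0,-0.22,0,0,0],[0,0,-0.28,0,0,0]])

```text
time: 3.53
ee_pos: [0.4886, -0.1893, 0.2389]
eef_rot: [0.737, 0.676, 0.0, 0.001]
ft_force: [0.8, 0.2, 0.0]
width: 0.0004
grip_force: 0.0
```

The fingers shut on nothing, so I'll look.

Run:
```python
from h import *
import cv2
c=wc();a=camera("scene");b=camera("side");w=camera("wrist")
f=lambda im,x,y,ww,h:cv2.resize(im[y:y+h,x:x+ww],(400,300),interpolation=cv2.INTER_CUBIC)
o=np.vstack([np.hstack([f(a,60,90,200,150),f(b,200,50,160,120)]),np.hstack([cv2.resize(w,(400,300)),f(w,180,130,160,120)])])
cv2.imwrite("pics/l2.png",o)
for X in [(.4858,-.2301,.181),(.4932,-.1459,.181)]:print(proj(c,X), proj(get_calibration("scene"),X))
```

```text
[259.68505599 245.67960622] [134.39650613 168.58047887]
[259.97986101 152.72685488] [179.41188017 162.23990232]
```

View pics/l2.png

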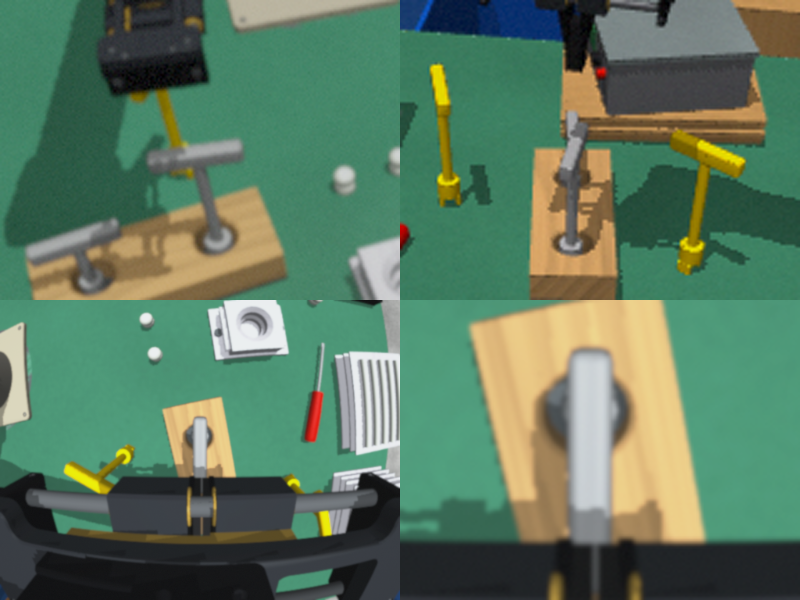

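Run:
```python
from h import *
np.set_printoptions(precision=4,suppress=True)
s=read_state();p=s["ee_pos"];c=wc();a=get_calibration("scene");b=get_calibration("side")
print(p,s["joint_positions"],c["position"],R.from_quat(c["rotation"]).as_matrix())
for n,q in dict(w=c,s=a,d=b).items():print(n,proj(q,p),proj(q,p+[0,0,.05]),proj(q,p+[0,0,.1]),proj(q,[.4885,-.188,.181]),proj(q,[.4885,-.188,.02]))
```

```text
[ 0.4892 -0.1894  0.2386] [ 0.2153  0.0841  0.0717  1.6631 -0.0062  1.3914  0.2014] [ 0.4934 -0.1194  0.4304] [[ 0.9963 -0.0844 -0.0185]
 [-0.0863 -0.9627 -0.2563]
 [ 0.0038  0.2569 -0.9664]]
w [259.346  225.4729] [260.1886 257.8322] [261.6662 315.2636] [257.805  201.1998] [257.3364 170.5466]
s [150.3218 143.5658] [144.6603 122.6028] [138.4226  99.5059] [156.9443 165.0207] [170.5818 215.8965]
d [270.0349  87.4638] [270.6732  69.3627] [271.3661  49.7152] [269.5605 106.9579] [267.9254 152.6658]
```

Run:
```python
from h import *
import cv2
a=get_calibration("scene");b=get_calibration("side");p=np.array([.6246,0,.1928])
for d in(-.045,0,.045):print(proj(a,p+[d,0,0]),proj(b,p+[d,0,0]))
f=lambda im,x,y,ww,h:cv2.resize(im[y:y+h,x:x+ww],(400,300),interpolation=cv2.INTER_CUBIC)
A=cv2.imread("pics/scene0.png");B=cv2.imread("pics/side0.png");a2=camera("scene");b2=camera("side")
cv2.imwrite("pics/l3.png",np.vstack([np.hstack([f(A,220,100,120,90),f(a2,90,60,120,90)]),np.hstack([f(B,140,60,120,90),f(b2,210,10,120,90)])]))
```

```text
[265.80399637 174.87227879] [221.9434621  145.40894885]
[272.83149532 193.27288412] [202.96607247 143.68187149]
[280.33934239 212.93121944] [184.15261268 141.9697129 ]
```

View pics/l3.png

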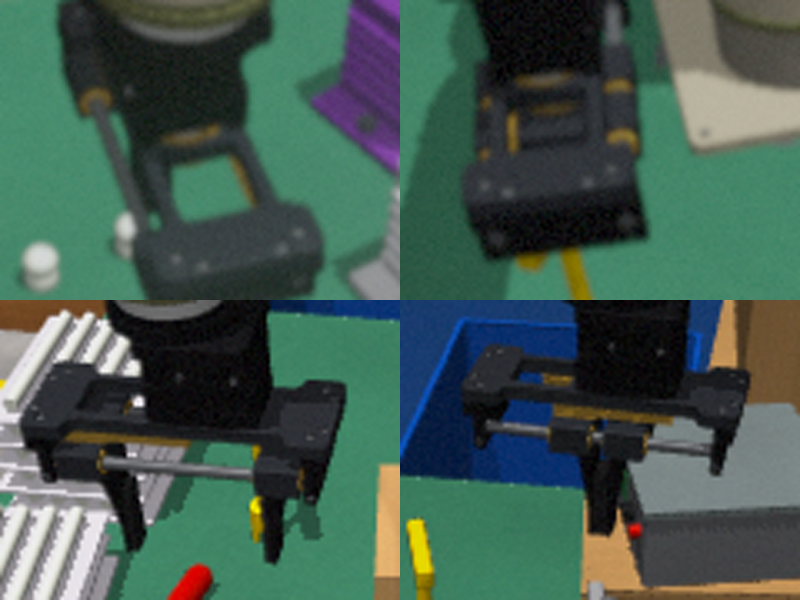

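The side and wrist views both put the real fingertips about 20-26 mm above the reported TCP: the side tip is at (271,80) against a predicted (270,87). So the fingers closed just over the bar. I'll reopen and go about 27 mm lower.

>>> drive_tool(increments=[[0,0,0,0,0,0],[0,0,0,0,0,0],[0,0,0,0,0,0],[0,0,0,0,0,0],[0,0,0,0,0,0]], claw=0)

```text
time: 4.2
ee_pos: [0.4883, -0.1892, 0.2365]
eef_rot: [0.737, 0.676, -0.0, -0.0]
ft_force: [0.3, 0.4, 0.3]
width: 0.026
grip_force: 0.0
```

>>> drive_tool(increments=[[0,0,0,0,0,0],[0,0,0,0,0,0],[0,0,0,0,0,0],[0,0,0,0,0,0],[0,0,0,0,0,0]])

```text
time: 4.62
ee_pos: [0.4884, -0.1892, 0.2367]
eef_rot: [0.737, 0.676, 0.0, 0.0]
ft_force: [0.6, 0.1, -0.2]
width: 0.0594
grip_force: 0.0
```

>>> drive_tool(increments=[[0,0,0.05,0,0,0],[0,0,0.11,0,0,0],[0,0,0.17,0,0,0],[0,0,0.23,0,0,0],[0,0,0.28,0,0,0]])

```text
time: 5.03
ee_pos: [0.4881, -0.1891, 0.1515]
eef_rot: [0.737, 0.676, -0.0, -0.0]
ft_force: [-0.1, -0.5, 0.7]
width: 0.085
grip_force: 0.0
```

>>> drive_tool(increments=[[0,0,0.02,0,0,0],[0,0,0.04,0,0,0],[0,0,0.06,0,0,0],[0,0,0.08,0,0,0],[0,0,0.09,0,0,0]])

```text
time: 5.45
ee_pos: [0.4885, -0.1892, 0.1254]
eef_rot: [0.737, 0.676, 0.0, 0.0]
ft_force: [0.0, 0.2, -0.4]
width: 0.087
grip_force: 0.0
```

Run:
```python
from h import *
import cv2
b2=camera("side");w=camera("wrist")
f=lambda im,x,y,ww,h:cv2.resize(im[y:y+h,x:x+ww],(400,300),interpolation=cv2.INTER_CUBIC)
cv2.imwrite("pics/l4.png",np.hstack([f(b2,210,50,120,90),f(w,156,150,200,150)]))
```

```text
(no output)
```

View pics/l4.png

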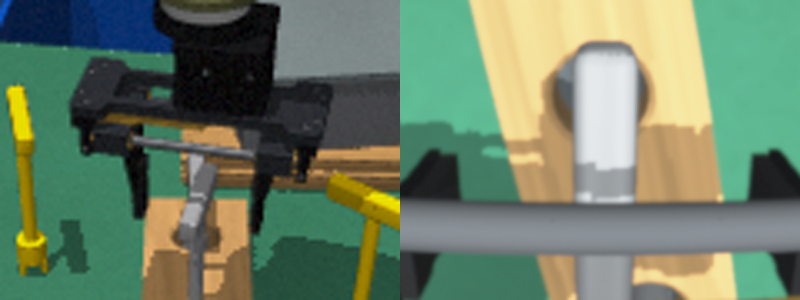

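The bar is centred between the fingers, and in the side view the tips now sit below it, at crop row ~220 against the bar's ~190. I'll go down 5 mm more and close.

>>> drive_tool(increments=[[0,0,0.016,0,0,0],[0,0,0.016,0,0,0],[0,0,0.016,0,0,0],[0,0,0.016,0,0,0],[0,0,0.016,0,0,0]], claw=1, force=40)

```text
time: 5.97
ee_pos: [0.4885, -0.1892, 0.1211]
eef_rot: [0.737, 0.676, 0.0, 0.0]
ft_force: [-0.2, 0.7, 0.1]
width: 0.0614
grip_force: 0.0
```

>>> drive_tool(increments=[[0,0,0,0,0,0],[0,0,0,0,0,0],[0,0,0,0,0,0],[0,0,0,0,0,0],[0,0,0,0,0,0]])

```text
time: 6.38
ee_pos: [0.4884, -0.1892, 0.1209]
eef_rot: [0.737, 0.676, 0.0, 0.0]
ft_force: [-0.5, 0.0, 0.4]
width: 0.0284
grip_force: 0.0
```

>>> drive_tool(increments=[[0,0,0,0,0,0],[0,0,0,0,0,0],[0,0,0,0,0,0],[0,0,0,0,0,0],[0,0,0,0,0,0]])

```text
time: 6.8
ee_pos: [0.4884, -0.1892, 0.1209]
eef_rot: [0.737, 0.676, 0.0, 0.0]
ft_force: [-0.3, 0.1, -0.4]
width: 0.0157
grip_force: 40.0
```

Gripped, with a 15.7 mm opening at 40 N. Lift.

>>> drive_tool(increments=[[0,0,-0.04,0,0,0],[0,0,-0.12,0,0,0],[0,0,-0.22,0,0,0],[0,0,-0.32,0,0,0],[0,0,-0.42,0,0,0]], force=60)

```text
time: 7.22
ee_pos: [0.4879, -0.1891, 0.2489]
eef_rot: [0.737, 0.676, -0.0, -0.0]
ft_force: [0.5, 0.3, -3.3]
width: 0.0151
grip_force: 60.0
```

>>> drive_tool(increments=[[0,0,-0.06,0,0,0],[0,0,-0.08,0,0,0],[0,0,-0.08,0,0,0],[0,0,-0.08,0,0,0],[0,0,-0.08,0,0,0]])

```text
time: 7.63
ee_pos: [0.4876, -0.1889, 0.2692]
eef_rot: [0.737, 0.676, -0.001, -0.001]
ft_force: [-0.6, -0.5, -3.5]
width: 0.0151
grip_force: 60.0
```

>>> drive_tool(increments=[[0.1,-0.006,0,0,0,-0.03],[0.22,-0.012,0,0,0,-0.08],[0.35,-0.02,0,0,0,-0.13],[0.48,-0.028,0,0,0,-0.18],[0.6,-0.035,0,0,0,-0.22]])

```text
time: 8.05
ee_pos: [0.4924, -0.0068, 0.2695]
eef_rot: [0.675, 0.738, -0.001, -0.001]
ft_force: [1.0, 1.1, -3.0]
width: 0.0147
grip_force: 60.0
```

```bash
cat > to.py <<'E'
import sys
from h import *
s=read_state();M=R.from_quat(s["eef_rot"]).as_matrix();p=s["ee_pos"]
t=np.array([float(v) for v in sys.argv[1:4]]);yaw=float(sys.argv[4])
cur=np.arctan2(-M[0,0],M[1,0])
print(s["time"],p.round(4),"yaw",cur.round(4),"shift",(M.T@(t-p)/.3).round(3),"rz",round(-(yaw-cur)/(np.pi/4),3),s["ft_force"].round(1),s["torque"].round(2))
E
python3 to.py .512 .195 .27 .245
```

```text
8.05 [ 0.4924 -0.0068  0.2695] yaw 0.0889 shift [ 0.664  0.125 -0.002] rz -0.199 [ 1.   1.1 -3. ] [-0.01 -0.1  -0.01]
```

>>> drive_tool(increments=[[0.12,0.02,0,0,0,-0.03],[0.25,0.045,0,0,0,-0.08],[0.38,0.07,0,0,0,-0.13],[0.51,0.095,0,0,0,-0.17],[0.63,0.12,0,0,0,-0.199]])

```text
time: 8.47
ee_pos: [0.5121, 0.1846, 0.2694]
eef_rot: [0.615, 0.788, -0.001, -0.001]
ft_force: [0.6, -0.2, -4.2]
width: 0.0155
grip_force: 60.0
```

>>> drive_tool(increments=[[0,0,0,0,0,0],[0,0,0,0,0,0],[0,0,0,0,0,0],[0,0,0,0,0,0],[0,0,0,0,0,0]])

```text
time: 8.88
ee_pos: [0.5131, 0.181, 0.2706]
eef_rot: [0.617, 0.787, -0.0, 0.0]
ft_force: [0.5, -0.3, -2.4]
width: 0.015
grip_force: 60.0
```

```bash
python3 to.py .5126 .2465 .27 .245
python3 - <<'E'
from h import *
import cv2
c=wc();w=camera("wrist");a=camera("scene");cv2.imwrite("pics/w5raw.png",w);cv2.imwrite("pics/s5.png",a)
import json;json.dump({k:np.array(v).tolist() for k,v in c.items()},open("c5.json","w"))
f=lambda im,x,y,ww,h:cv2.resize(im[y:y+h,x:x+ww],(400,600),interpolation=cv2.INTER_CUBIC)
cv2.imwrite("pics/l5.png",np.hstack([f(w,176,30,160,240),f(a,280,40,120,180)]))
print(proj(c,[.5126,.2465,.11]),proj(c,[.5126,.2465,.032]))
E
```

```text
8.8833 [0.5131 0.181  0.2706] yaw 0.2405 shift [0.212 0.05  0.002] rz -0.006 [ 0.5 -0.3 -2.4] [-0.02  0.01  0.02]
[271.40339042 126.94966561] [268.93023014 125.88493645]
```

View pics/l5.png

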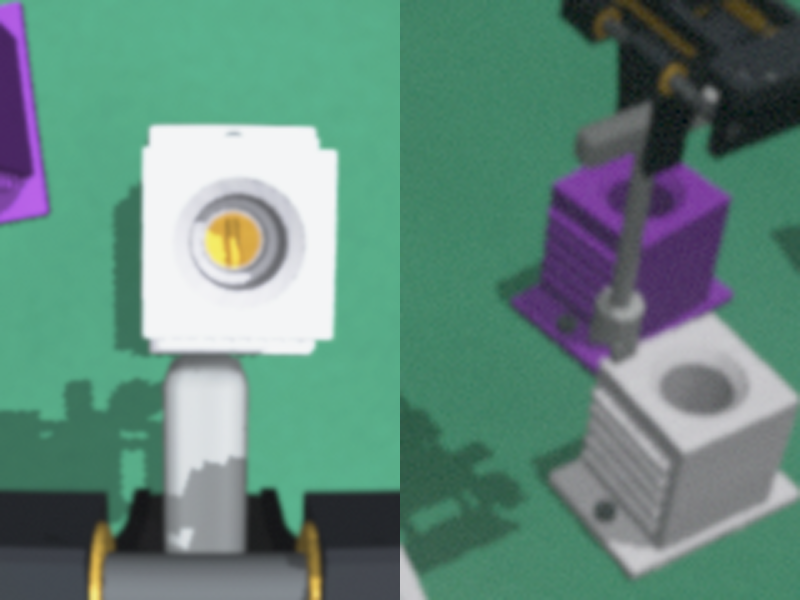

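In the wrist crop, the housing top is centred at pixel (271.6,127.6) and the brass nut with its tang at (269,126). Both are within 1 px of prediction, and the tang is parallel to the crossbar. Next I'll check the foot's position in the scene view and move over the bore.

>>> drive_tool(increments=[[0.06,0.015,0,0,0,0],[0.13,0.03,0,0,0,0],[0.19,0.045,0,0,0,-0.006],[0.212,0.05,0,0,0,-0.006],[0.212,0.05,0,0,0,-0.006]])

```text
time: 9.4
ee_pos: [0.5118, 0.2492, 0.2707]
eef_rot: [0.614, 0.79, 0.0, -0.0]
ft_force: [-0.2, -0.5, -2.4]
width: 0.0152
grip_force: 60.0
```

```bash
python3 to.py .5126 .2465 .27 .245
python3 - <<'E'
from h import *
a=get_calibration("scene")
for z in(.156,.194,.311,.331):
    print(z,(proj(a,[.5131,.181,z])-[280,40])*10/3+[400,0])
E
```

```text
9.4 [0.5118 0.2492 0.2707] yaw 0.2496 shift [-0.009  0.     0.002] rz 0.006 [-0.2 -0.5 -2.4] [ 0.02 -0.03 -0.02]
0.156 [609.47877065 349.28536997]
0.194 [617.57535809 303.08054832]
0.311 [646.12840806 140.13676605]
0.331 [651.64842218 108.63568366]
```

>>> drive_tool(increments=[[-0.009,0,0.04,0,0,0],[-0.009,0,0.1,0,0,0],[-0.009,0,0.16,0,0,0],[-0.009,0,0.2,0,0,0],[-0.009,0,0.23,0,0,0]])

```text
time: 9.82
ee_pos: [0.5128, 0.2431, 0.2]
eef_rot: [0.615, 0.788, -0.001, -0.0]
ft_force: [-1.4, -0.7, -0.7]
width: 0.0154
grip_force: 60.0
```

```bash
python3 to.py .5126 .2465 .135 .245
```

```text
9.8167 [0.5128 0.2431 0.2   ] yaw 0.2454 shift [0.011 0.002 0.217] rz 0.0 [-1.4 -0.7 -0.7] [ 0.02 -0.01 -0.02]
```

>>> drive_tool(increments=[[0.005,0.001,0.02,0,0,0],[0.005,0.001,0.04,0,0,0],[0.005,0.001,0.06,0,0,0],[0.005,0.001,0.08,0,0,0],[0.005,0.001,0.08,0,0,0]])

```text
time: 10.23
ee_pos: [0.5125, 0.2465, 0.1768]
eef_rot: [0.614, 0.789, -0.001, -0.0]
ft_force: [-0.3, -0.3, -1.9]
width: 0.0153
grip_force: 60.0
```

```bash
python3 to.py .5126 .2465 .135 .245
```

```text
10.2333 [0.5125 0.2465 0.1768] yaw 0.2475 shift [0.    0.    0.139] rz 0.003 [-0.3 -0.3 -1.9] [0.01 0.01 0.07]
```

Centred, with the foot at about 62 mm height. Continue down.

>>> drive_tool(increments=[[0,0,0.02,0,0,0],[0,0,0.04,0,0,0],[0,0,0.06,0,0,0],[0,0,0.08,0,0,0],[0,0,0.09,0,0,0]])

```text
time: 10.65
ee_pos: [0.5125, 0.2465, 0.1498]
eef_rot: [0.614, 0.789, -0.0, -0.0]
ft_force: [0.1, 0.3, -2.8]
width: 0.0152
grip_force: 60.0
```

>>> drive_tool(increments=[[0,0,0.01,0,0,0],[0,0,0.02,0,0,0],[0,0,0.03,0,0,0],[0,0,0.04,0,0,0],[0,0,0.044,0,0,0]])

```text
time: 11.07
ee_pos: [0.5128, 0.2466, 0.1373]
eef_rot: [0.614, 0.789, -0.0, -0.0]
ft_force: [0.3, -0.1, -4.0]
width: 0.0151
grip_force: 60.0
```

```bash
python3 to.py .5126 .2465 .135 .245
```

```text
11.0667 [0.5128 0.2466 0.1373] yaw 0.2474 shift [-0.    -0.001  0.008] rz 0.003 [ 0.3 -0.1 -4. ] [ 0.01 -0.05  0.01]
```

>>> drive_tool(increments=[[0,0,0.004,0,0,0],[0,0,0.007,0,0,0],[0,0,0.01,0,0,0],[0,0,0.01,0,0,0],[0,0,0.01,0,0,0]])

```text
time: 11.48
ee_pos: [0.513, 0.2468, 0.1349]
eef_rot: [0.614, 0.789, 0.0, 0.0]
ft_force: [1.4, 0.3, -1.2]
width: 0.0156
grip_force: 60.0
```

>>> drive_tool(increments=[[0,0,0,0,0,0.08],[0,0,0,0,0,0.18],[0,0,0,0,0,0.29],[0,0,0,0,0,0.4],[0,0,0,0,0,0.5]])

```text
time: 11.9
ee_pos: [0.5131, 0.2469, 0.135]
eef_rot: [0.758, 0.652, 0.0, 0.0]
ft_force: [0.6, 0.5, -1.1]
width: 0.0153
grip_force: 60.0
```

```bash
python3 to.py .5128 .2467 .135 -1; python3 -c "
from bench import *
print(read_state()['joint_positions'].round(2))"
```

```text
11.9 [0.5131 0.2469 0.135 ] yaw -0.1495 shift [-0.001 -0.001 -0.   ] rz 1.083 [ 0.6  0.5 -1.1] [ 0.06 -0.1   0.12]
[-0.3   0.26 -0.27  1.68  0.08  1.21 -0.74]
```

>>> drive_tool(increments=[[0,0,0,0,0,0.08],[0,0,0,0,0,0.18],[0,0,0,0,0,0.29],[0,0,0,0,0,0.4],[0,0,0,0,0,0.5]])

```text
time: 12.32
ee_pos: [0.5131, 0.2468, 0.135]
eef_rot: [0.871, 0.492, 0.0, 0.0]
ft_force: [-0.2, 0.2, -2.9]
width: 0.015
grip_force: 60.0
```

```bash
python3 to.py .5128 .2467 .135 -1
```

```text
12.3167 [0.5131 0.2468 0.135 ] yaw -0.5421 shift [-0.001 -0.001 -0.   ] rz 0.583 [-0.2  0.2 -2.9] [-0.02 -0.11  0.07]
```

>>> drive_tool(increments=[[0,0,0,0,0,0.08],[0,0,0,0,0,0.16],[0,0,0,0,0,0.24],[0,0,0,0,0,0.3],[0,0,0,0,0,0.35]])

```text
time: 12.73
ee_pos: [0.5131, 0.2468, 0.1349]
eef_rot: [0.929, 0.369, 0.0, 0.0]
ft_force: [-0.0, -0.1, -1.6]
width: 0.0153
grip_force: 60.0
```

```bash
python3 to.py .5128 .2467 .135 -1
```

```text
12.7333 [0.5131 0.2468 0.1349] yaw -0.8153 shift [-0.001 -0.    -0.   ] rz 0.235 [-0.  -0.1 -1.6] [-0.01 -0.14  0.09]
```

The z-torque of about 0.08 N m matches the nut's drag. Continue to the stop.

>>> drive_tool(increments=[[0,0,0,0,0,0.04],[0,0,0,0,0,0.08],[0,0,0,0,0,0.12],[0,0,0,0,0,0.15],[0,0,0,0,0,0.17]])

```text
time: 13.15
ee_pos: [0.5131, 0.2468, 0.1349]
eef_rot: [0.952, 0.307, 0.0, 0.0]
ft_force: [1.0, -0.6, -0.6]
width: 0.0154
grip_force: 60.0
```

```bash
python3 to.py .5128 .2467 .135 -1
```

```text
13.15 [0.5131 0.2468 0.1349] yaw -0.9476 shift [-0.001 -0.    -0.   ] rz 0.067 [ 1.  -0.6 -0.6] [ 0.02 -0.1   0.06]
```

>>> drive_tool(increments=[[0,0,0,0,0,0.02],[0,0,0,0,0,0.04],[0,0,0,0,0,0.06],[0,0,0,0,0,0.07],[0,0,0,0,0,0.07]])

```text
time: 13.57
ee_pos: [0.513, 0.2468, 0.1349]
eef_rot: [0.96, 0.281, 0.0, -0.0]
ft_force: [0.8, -0.5, 1.2]
width: 0.0151
grip_force: 60.0
```

```bash
python3 to.py .5128 .2467 .135 -1
```

```text
13.5667 [0.513  0.2468 0.1349] yaw -1.0019 shift [-0.001 -0.    -0.   ] rz -0.002 [ 0.8 -0.5  1.2] [ 0.04 -0.17  0.15]
```

>>> drive_tool(increments=[[0,0,0,0,0,0.02],[0,0,0,0,0,0.04],[0,0,0,0,0,0.06],[0,0,0,0,0,0.06],[0,0,0,0,0,0.06]])

```text
time: 13.98
ee_pos: [0.513, 0.2468, 0.1349]
eef_rot: [0.966, 0.258, 0.0, -0.0]
ft_force: [-0.2, 0.2, 2.3]
width: 0.0155
grip_force: 60.1
```

```bash
python3 to.py .5128 .2467 .135 -1
```

```text
13.9833 [0.513  0.2468 0.1349] yaw -1.0484 shift [-0.001 -0.    -0.   ] rz -0.062 [-0.2  0.2  2.3] [-0.03 -0.14  0.36]
```

The torque has risen to 0.36 N m, so the nut is at its stop. I'll ease off, release, and retreat upward.

>>> drive_tool(increments=[[0,0,0,0,0,-0.03],[0,0,0,0,0,-0.06],[0,0,0,0,0,-0.06],[0,0,0,0,0,-0.06],[0,0,0,0,0,-0.06]], force=10)

```text
time: 14.4
ee_pos: [0.513, 0.2467, 0.1348]
eef_rot: [0.96, 0.281, 0.0, -0.0]
ft_force: [0.8, 0.1, 3.3]
width: 0.0158
grip_force: 9.9
```

>>> drive_tool(increments=[[0,0,0,0,0,0],[0,0,0,0,0,0],[0,0,0,0,0,0],[0,0,0,0,0,0],[0,0,0,0,0,0]], claw=0)

```text
time: 14.82
ee_pos: [0.5127, 0.2466, 0.1345]
eef_rot: [0.96, 0.281, -0.0, 0.0]
ft_force: [0.9, 0.2, 0.8]
width: 0.0412
grip_force: 0.0
```

>>> drive_tool(increments=[[0,0,0,0,0,0],[0,0,0,0,0,0],[0,0,0,0,0,0],[0,0,0,0,0,0],[0,0,0,0,0,0]])

```text
time: 15.23
ee_pos: [0.5129, 0.2467, 0.1347]
eef_rot: [0.96, 0.281, 0.0, -0.0]
ft_force: [0.2, 0.9, 0.4]
width: 0.0748
grip_force: 0.0
```

>>> drive_tool(increments=[[0,0,-0.03,0,0,0],[0,0,-0.08,0,0,0],[0,0,-0.15,0,0,0],[0,0,-0.22,0,0,0],[0,0,-0.3,0,0,0]])

```text
time: 15.65
ee_pos: [0.5126, 0.2465, 0.2259]
eef_rot: [0.96, 0.281, -0.0, 0.0]
ft_force: [1.3, 0.2, 0.7]
width: 0.087
grip_force: 0.0
```

>>> drive_tool(increments=[[0,0,-0.05,0,0,0],[0,0,-0.1,0,0,0],[0,0,-0.1,0,0,0],[0,0,-0.1,0,0,0],[0,0,-0.1,0,0,0]])

```text
time: 16.07
ee_pos: [0.5126, 0.2465, 0.2541]
eef_rot: [0.96, 0.281, -0.0, 0.0]
ft_force: [0.4, 0.1, -0.3]
width: 0.0873
grip_force: 0.0
```

Run:
```python
from h import *
import cv2
c=wc();w=camera("wrist");a=camera("scene")
f=lambda im,x,y,ww,h:cv2.resize(im[y:y+h,x:x+ww],(400,300),interpolation=cv2.INTER_CUBIC)
cv2.imwrite("pics/l6.png",np.hstack([f(w,156,100,200,150),f(a,300,60,160,120)]))
q=get_calibration("scene")
for z in(.11,.185,.195):print(z,(proj(q,[.513,.2467,z])-[300,60])*2.5+[400,0],(proj(c,[.513,.2467,z])-[156,100])*2)
```

```text
0.11 [572.71712042 235.35993076] [204.95227256 162.57432806]
0.185 [588.56157421 169.68841553] [205.45054337 195.72996157]
0.195 [590.82436676 160.30967534] [205.53763146 201.5533961 ]
```

View pics/l6.png

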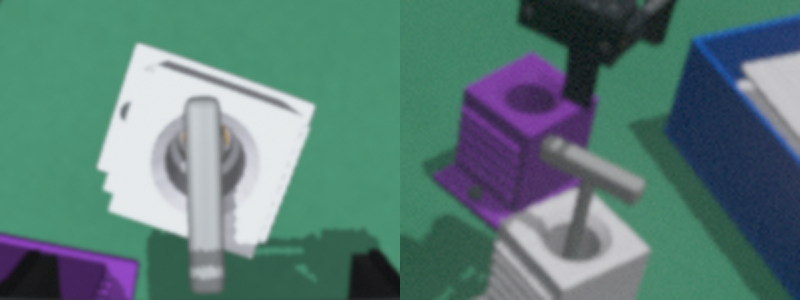

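The extension stands upright in the bore, with its bar centred at (592,168) in the scene crop against a predicted (589,170). The gripper is clear, so I'll hand the job in.

```bash
python3 -c "
from bench import *
print(close_job())"
```

```text
the job is handed in; nothing more can be done
None
```

I turned the nut clockwise to its stop and handed the job in at about 16 s. The long extension is standing released in the tall housing's bore, the short one was left in its well, and the verdict was not shown to me.

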